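# Bleed and uncap the pressure pot

## Robot

A 7-joint arm with a two-finger parallel gripper is mounted at the origin on the work surface. World frame = base frame: x ahead of the robot, y to its left, z up, the work surface at z = 0. Lengths are in m, angles in rad, forces in N, time in s.
With the tool pointing down it reaches from about 0.35 to 0.9 m from the base axis. Payload 19.9 kg.
Tool frame: the origin (TCP) lies on the centre line of the jaws, within the pads' length; the fingertips stand 8 mm ahead of it and the grasp point (between the pads) lies 11 mm behind it (ctrl.tips_ahead is the distance from the TCP to the fingertips, in m); z points along the fingers, y is the direction in which the jaws open and shut (so a half turn about z gives the same grasp; the last joint's range is limited). The gripper opens to 94 mm and grips with 3 to 60 N. Pads are 16 mm wide; open, the fingers measure 119 mm over their backs; the gripper's body (75 mm by 177 mm) begins 78 mm behind the grasp point.
Start: joints at [1.2, 0.417, -0.01, 1.614, 0.005, 1.111, -0.053], TCP at [0.202, -0.591, 0.213] pointing down, gripper open.
Joint ranges: [-2.81, 2.81], [-0.39, 2.02], [-1.27, 1.25], [0.06, 2.57], [-1.19, 4.33], [0.19, 2], [-2.82, 2.82]. Speed limits (rad/s): [1.89, 1.89, 2.39, 2.39, 3.01, 3.01, 3.01].

## Interface

Orientations are given as [roll, pitch, yaw] about the fixed x, y, z axes, in that order (R = Rz(yaw) Ry(pitch) Rx(roll)).
In Python, from station import ctrl gives the robot as it stands.
- The arm moves only by the tool arm_command, never from a script. Its argument "motion" is a list of rows, each a list of 3 entries, a list of its own where there are three numbers: the finger opening in mm, from 0 to 94, then the shift along the tool's x, y, z in mm, then the turn, a rotation vector about the tool's x, y, z in rad. A call has 1 to 10 rows; each row shifts and turns the commanded pose from where the row before left it, along the tool's axes as they then stand; what a row does not reach is not made up. A row lasts 1/10 s, in which the tool goes at most 50 mm and 8.59 degrees, less where a joint would pass 70% of its speed; a pose out of reach is approached as far as the arm can. A call is refused whole if a number of a shift passes 50 or a number of a turn 0.15, either way. A call with a gripper value outside its range is refused whole. The fingers move at their own pace and stop on an object; the grip force is fixed at half the most. Time passes only in rows, so rows that do not move let the fingers close. It gives the time, the measured TCP pose, the force and the opening at its end, in the units of the state.
- ctrl.observe(): the state, without advancing time (a new reading comes with each control period).
- ctrl.read_camera(name): name is "scene" or "top" or "wrist"; returns a dict with "pixels" (384x512x3 uint8, blue, green, red), "fx", "fy", "cx", "cy" (pixels), "eye" and "attitude" of the camera in the world. Camera axes: x right, y up, looking along -z (the intrinsics and any distortion apply to the point x, -y, -z); pixel columns grow to the right and rows downward; lengths in m; the calibration is good to about 2 mm. The wrist camera is an equidistant fisheye: a pixel r from the principal point sees the ray r / f radians off the axis. A picture is of the moment at which its call begins. There is no depth.
- ctrl.hand_in(): hands the job in, once; it reports no verdict.
The state is a dict: "clock": time; "joints": joint angles; "qvel": joint speeds; "effort": joint torques, N m; "position": TCP position; "eef_rot": TCP orientation; "ft_force": force on the tool from outside, world axes, zero at the start; "wrist_torque": the same for the moment, N m; "gripper_width": opening from 0.0 (shut) to 1.0 (fully open).
Only numpy, scipy, OpenCV 4.12 (cv2) and the standard library are available. Lean on these libraries where they do the work, as an engineer would, in place of code of your own. Each camera call takes 0.05 s, during which the arm holds its last target.

## Task

Open the small pressure pot that stands in its square nest on the bench: first press the bleed button on the nest's valve block fully down and let it spring back up, then unscrew the pot's tight cap (anticlockwise from above) while the nest braces the pot, turning only until the threads come free. Lift the cap straight off, without lifting the pot out of its seat, and finish still holding the cap level, right over the open mouth and a few centimetres clear of it; do not put it down or let go. Leave the other things on the bench where they are.

Things in the scene. Friction and masses are not known exactly. Their poses are not given: they have to be found in the camera images.
- nest: Dark steel fixture bolted to the bench (place and yaw vary). Base plate 116 x 240 x 8 mm. Origin at bench level under the centre of its square pocket (84 x 84 mm inside, floor 8 mm and wall tops 38 mm above the bench, walls 8 mm thick) where the pot stands. z up. 140 mm from the origin along -y stands an aluminium valve block, 56 x 56 mm, its top 60 mm above the bench, with the bleed button on it.
- bleed (a joint): Bleed button's travel in m: 0 up, 0.006 fully down. Spring: about 1.5 N to start, 5 N at full travel; it springs back by itself.
- bleed_top (a point): Centre of the top face of the bleed button, a plain steel round push button 28 mm across in a dark round housing 44 mm across, pressed straight down; 78 mm above the bench. It is on the same fixed fixture as the pot, 140 mm from the pot's axis.
- pot: Loose square aluminium pot, 80 x 80 mm, 82 mm high to the shoulder, round neck 50 mm across rising 28 mm more; 0.7 to 1 kg. Origin at the centre of its underside, z up. The nest, with 2 mm play all round, stops it turning (it gives about 3 degrees) but does not hold it down: a cap pulled before it is free lifts the whole pot.
- pot_mouth (a point): Centre of the pot's mouth, at the neck's rim, 110 mm above the pot's underside.
- cap: Black fluted round screw cap on the pot, 56 mm across, 26 mm high, 0.09 kg; grip it round the side from above (the neck below is 3 mm narrower all round). Origin on its axis at the underside of its head, 0.5 mm above the rim when on; z up; x along the bar on its top. A stem reaches 14.5 mm below the origin into the neck. A spring seal pushes it up with 21 N while closed: 0.2 to 0.4 N m to turn.
- pot_dome (a point): One of two small steel domes (8 mm) on the pot's shoulder, 36 mm from its axis, on opposite sides; this one lies 126 degrees anticlockwise (from above) of the pot's +x axis, 82 mm above its underside. The cap is free when the bar on its top points at the domes.
- cap_bar (a point): Centre of the low bar (48 x 6 mm, 3 mm high) on the cap's top, along the cap's x axis. As found x is 34 to 60 degrees anticlockwise of the pot's x (half turns make no difference); turned anticlockwise the cap comes free when this angle is 109 to 144 degrees, and pops up 5 mm if not held. Stops block it near 146 and, clockwise, near 18 degrees. Origin 29 mm above the cap's.
- lever_a: Black plastic tyre lever lying flat, 121 x 16 mm, 11 mm high at its hooked end; loose, to be left alone. Origin underneath near its middle, x along it.
- lever_b: A second tyre lever, the same, elsewhere on the bench; left alone.
- core_remover: Chrome valve core remover lying flat, 60 mm long, 14 mm thick; loose, left alone. Origin underneath its middle, x along it.
- connector: Brass-coloured pump connector lying flat, 66 x 16 mm, 25 mm high; loose, left alone. Origin underneath its middle, x along it.
- mug: White ceramic mug, 80 mm across, 92 mm high, handle at its +y side; left alone. Origin at the centre of its underside.
- spare_jar: Clear plastic jar with a grey lid, 68 mm across, 95 mm high; left alone. Origin at the centre of its underside.

How it is judged:
On the way, in this order (a step that is already met when the one before it is completed fails the run):
1. the bleed button is pressed fully down (value of joint bleed above 0.005 m), for 0.05 s.
2. the bleed button is released and back up, with the cap still on (value of joint bleed below 0.0015 m and z of cap in the frame of pot_mouth below 0.004 m), for 0.1 s.
3. the cap is unscrewed and lifted out of the neck while the pot stays seated (z of cap in the frame of pot_mouth above 0.012 m and contact force between the fingers and cap above 1 N and z of pot in the frame of nest below 0.012 m and angle between pot's own z axis and vertical below 0.05 rad), for 0.1 s.
At the end, for the whole second after the job is handed in: Fingers hold the cap still and level (0.2 rad), its head 17 to 90 mm above the mouth and within 25 mm of its axis, clear of the pot, bar 80 to 151 degrees anticlockwise of the pot's x axis; the pot is upright and seated in the nest (4 mm); the bleed button is up (z of cap in the frame of pot_mouth between 0.017 and 0.09 m and horizontal distance between cap and pot_mouth below 0.025 m and angle between cap's own z axis and vertical below 0.2 rad and linear speed of cap below 0.03 m/s and angle between the x axis of cap and the x axis of pot, either way round between 0.5 and 1.4 rad and contact force between the fingers and cap above 1 N and contact force between cap and pot below 0.1 N and value of joint bleed below 0.0015 m and z of pot in the frame of nest below 0.012 m and angle between pot's own z axis and vertical below 0.05 rad); the arm keeps its last pose, push and grip.
It fails at once if the pot is lifted more than 8 mm off its seat (z of pot in the frame of nest above 0.016 m).
It fails at once if a bystander is moved more than 30 mm (distance of any of lever_a, lever_b, core_remover, connector, mug, spare_jar from where it was at the start of the episode above 0.03 m).
It also fails if it takes over 45 s, if anything falls off the work surface, if the arm or the gripper's body presses on something with over 40 N, if the wrist force passes 120 N, or if a joint passes its speed limit or range.

## Working session

There is one attempt and no reset: what is moved stays moved. The work goes in short steps, Python scripts to look and compute and a tool call to move; the robot and the scene stay as the last step left them, time stands still between calls to the robot, and variables do not carry over. Pictures are saved under pics/ and viewed, and the job is handed in when it is done.

Besides the shell and the picture viewer there is one more tool, called after "Call:" by a JSON object that holds its "method" and its "body", one argument or row to a line. arm_command: Moves the arm, as the interface text tells. Its arguments: {"type":"object","properties":{"motion":{"type":"array"}},"required":["motion"]}

```bash
mkdir -p pics; cat > h.py <<'E'
import numpy as np,cv2
from station import ctrl
def snap(name,fn):
    c=ctrl.read_camera(name); cv2.imwrite('pics/'+fn+'.png',c['pixels'])
    np.savez('pics/'+fn+'.npz',**{k:np.array(v) for k,v in c.items()})
    return c
def load(fn): return dict(np.load('pics/'+fn+'.npz'))
E
python3 - <<'E'
from h import *
for n in ['scene','top','wrist']:
    c=snap(n,n+'0'); print(n,[c[k] for k in ['fx','fy','cx','cy','eye','attitude']],[k for k in c])
print(ctrl.observe())
E
```

```text
scene [369.34798310306707, 369.34798310306707, 260.5253870635365, 186.89235565652893, array([ 1.13967264, -0.07776171,  1.06816771]), array([0.5695354, 0.0026048, 1.4082489])] ['pixels', 'fx', 'fy', 'cx', 'cy', 'eye', 'attitude']
top [481.45136865688085, 481.45136865688085, 247.19847965591316, 193.3185716711664, array([0.4531887 , 0.03614034, 1.37515788]), array([ 5.47910181e-02, -1.33682474e-03, -1.54725466e+00])] ['pixels', 'fx', 'fy', 'cx', 'cy', 'eye', 'attitude']
wrist [297.3186396354542, 297.3186396354542, 257.326956913669, 189.55630575272644, array([ 0.26508331, -0.56976485,  0.38444717]), array([-0.23060934,  0.00141543, -1.2403663 ])] ['pixels', 'fx', 'fy', 'cx', 'cy', 'eye', 'attitude']
{'clock': 0.15, 'joints': array([ 1.19946169,  0.4178214 , -0.01034553,  1.61402531,  0.00471481,
        1.11067338, -0.05301261]), 'qvel': array([ 0.00092925, -0.00131799, -0.00084784, -0.00092842, -0.00016286,
        0.00088197, -0.00025434]), 'effort': array([-4.93824191e-04, -8.51537132e+01,  6.38276283e-01, -4.26140714e+01,
       -4.88837098e-02,  1.71633612e-02,  9.60264197e-05]), 'position': array([ 0.20235414, -0.59104896,  0.21298289]), 'eef_rot': array([-3.14069202e+00,  7.25395281e-05,  3.29875138e-01]), 'ft_force': array([-0.4544939 , -0.24735226, -0.16293983]), 'wrist_torque': array([-0.00881465,  0.01407475,  0.01109253]), 'gripper_width': 1.0035428456920896}
```

View pics/scene0.png

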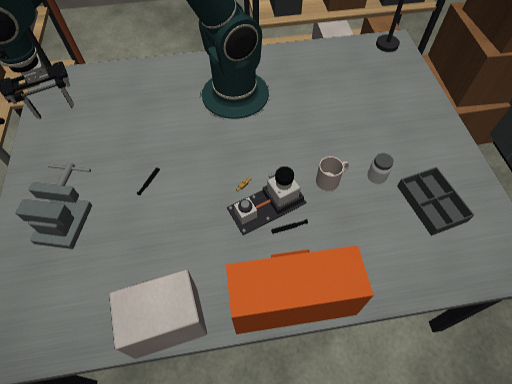

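View pics/top0.png

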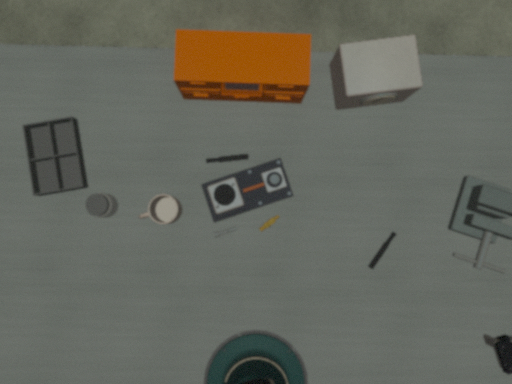

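View pics/wrist0.png

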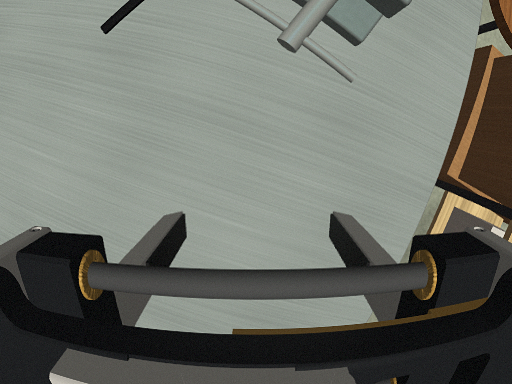

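```bash
cat >> h.py <<'E'
from scipy.spatial.transform import Rotation as Ro
def ray(c,u,v,fish=False):
    x=(u-float(c['cx']))/float(c['fx']); y=(v-float(c['cy']))/float(c['fy'])
    if fish:
        r=np.hypot(x,y); s=np.sin(r)/r if r>1e-9 else 1; d=np.array([x*s,-y*s,-np.cos(r)])
    else: d=np.array([x,-y,-1.])
    return Ro.from_euler('xyz',c['attitude']).as_matrix()@d
def at(c,u,v,z,fish=False):
    d=ray(c,u,v,fish); e=np.asarray(c['eye']); return e+d*(z-e[2])/d[2]
def proj(c,p,fish=False):
    q=Ro.from_euler('xyz',c['attitude']).as_matrix().T@(np.asarray(p)-c['eye'])
    x,y,z=q[0],-q[1],-q[2]
    if fish:
        r=np.hypot(x,y); t=np.arctan2(r,z); k=t/r if r>1e-9 else 1/z
    else: k=1/z
    return np.array([c['cx']+c['fx']*x*k, c['cy']+c['fy']*y*k])
def crop(fn,out,u0,u1,v0,v1,k):
    im=cv2.imread('pics/'+fn+'.png')[v0:v1,u0:u1]
    im=cv2.resize(im,None,fx=k,fy=k,interpolation=cv2.INTER_CUBIC)
    im=np.clip(im.astype(float)*1.6,0,255).astype('uint8')
    cv2.imwrite('pics/'+out+'.png',im)
E
python3 - <<'E'
from h import *
crop('top0','t1',190,310,140,250,6)
crop('scene0','s1',210,330,150,250,6)
E
```

```text
(no output)
```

View pics/t1.png

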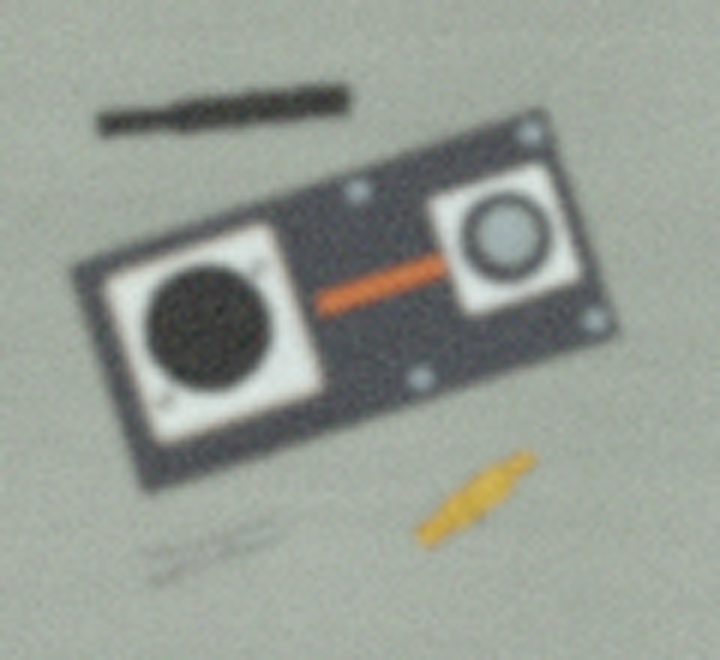

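View pics/s1.png

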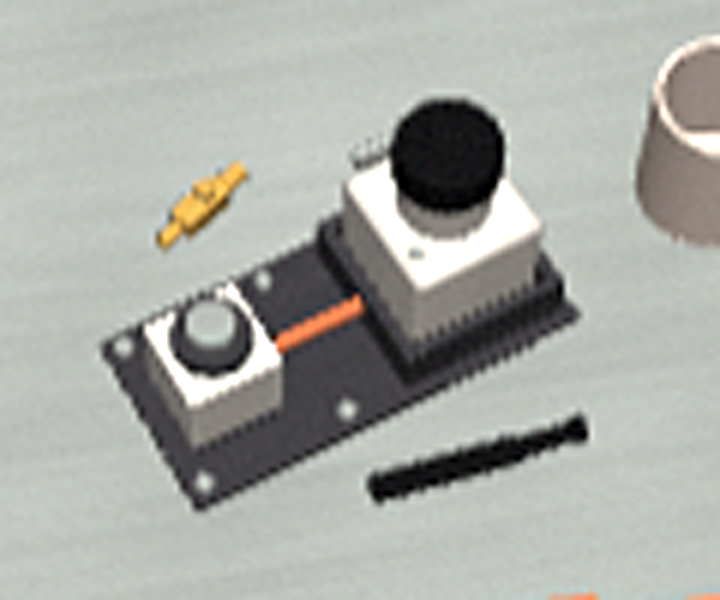

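The top crop shows the cap centre at about (208,327), the button at (507,232), and the domes at (262,268) and (165,400). The scene crop shows the cap at (447,140) and the button at (213,322). The chrome tool lies beside the pot at (215,550) in the top crop.

```bash
python3 - <<'E'
from h import *
t=load('top0'); s=load('scene0')
T=lambda x,y,z: at(t,190+(x+.5)/6-.5,140+(y+.5)/6-.5,z)
S=lambda x,y,z: at(s,210+(x+.5)/6-.5,150+(y+.5)/6-.5,z)
cap=T(208,327,.1445);b=T(507,232,.078)
print('cap',cap,S(447,140,.1445)); print('btn',b,S(213,320,.078))
d=b-cap; print(np.hypot(*d[:2]), 'ydir(-)',np.degrees(np.arctan2(d[1],d[0])), 'nest yaw',np.degrees(np.arctan2(d[1],d[0]))+90)
d1=T(262,268,.09);d2=T(165,400,.09); print(d1,d2,(d1+d2)/2,np.degrees(np.arctan2(*(d1-d2)[1::-1])),np.hypot(*(d1-d2)[:2]))
print('S dome',S(417,254,.09))
# base plate corners z=.008 
P=[T(*p,.008) for p in [(73,270),(542,105),(618,335),(150,492)]]
for p in P: print(p)
e=(P[0]+P[3])/2-(P[1]+P[2])/2; print('yaw nest y',np.degrees(np.arctan2(e[1],e[0])))
# tools
print('core',T(215,550,.007),'conn',T(476,500,.01),'lever',T(225,108,.005))
E
```

```text
cap [0.51735847 0.0947609  0.1445    ] [0.51753058 0.09446481 0.1445    ]
btn [ 0.56685239 -0.03561214  0.078     ] [ 0.5639385  -0.03443213  0.078     ]
0.13945170260000958 ydir(-) -69.21158210121727 nest yaw 20.788417898782726
[0.54711133 0.07397007 0.09      ] [0.4872384  0.11562926 0.09      ] [0.51717487 0.09479966 0.09      ] -34.82993720405907 0.07294008626870732
S dome [0.5489893  0.07514555 0.09      ]
[0.55003385 0.16599313 0.008     ]
[ 0.63401435 -0.05489851  0.008     ]
[ 0.52526796 -0.09308329  0.008     ]
[0.44579512 0.12661292 0.008     ]
yaw nest y 110.35431037387534
core [0.41917752 0.095248   0.007     ] conn [ 0.44565881 -0.02735062  0.01      ] lever [0.62938681 0.09603564 0.005     ]
```

Call:
{"method": "arm_command", "body": {
  "motion": [
    [0,[35,-27,0],[0,0,0]],
    [0,[35,-27,0],[0,0,0]],
    [0,[35,-27,0],[0,0,0]],
    [0,[35,-27,0],[0,0,0]],
    [0,[35,-27,0],[0,0,0]],
    [0,[35,-27,0],[0,0,0]],
    [0,[35,-27,0],[0,0,0]],
    [0,[35,-27,0],[0,0,0]],
    [0,[35,-27,0],[0,0,0]],
    [0,[35,-27,0],[0,0,0]]
  ]
}}

```text
clock: 1.15
position: [0.4467, -0.2208, 0.2135]
eef_rot: [3.141, 0.0, 0.33]
ft_force: [1.5, -0.4, -0.3]
gripper_width: 0.184
```

Call:
{"method": "arm_command", "body": {
  "motion": [
    [0,[35,-27,0],[0,0,-0.14]],
    [0,[0,0,0],[0,0,-0.14]],
    [0,[0,0,0],[0,0,-0.14]],
    [0,[0,0,0],[0,0,-0.14]],
    [0,[0,0,0],[0,0,-0.14]],
    [0,[0,0,0],[0,0,-0.14]],
    [0,[0,0,0],[0,0,-0.14]],
    [0,[0,0,0],[0,0,-0.14]],
    [0,[0,0,0],[0,0,-0.14]],
    [0,[0,0,0],[0,0,-0.14]]
  ]
}}

```text
clock: 2.15
position: [0.4703, -0.1856, 0.2133]
eef_rot: [-3.141, -0.0, 1.736]
ft_force: [0.2, -0.2, -0.2]
gripper_width: 0.006
```

Call:
{"method": "arm_command", "body": {
  "motion": [
    [0,[33,29,0],[0,0,0]],
    [0,[33,29,0],[0,0,0]],
    [0,[33,29,0],[0,0,0]],
    [0,[33,29,0],[0,0,-0.14]],
    [0,[0,0,0],[0,0,0]],
    [0,[0,0,0],[0,0,0]]
  ]
}}

```text
clock: 2.75
position: [0.5641, -0.0361, 0.213]
eef_rot: [-3.141, -0.001, 1.871]
ft_force: [0.3, -0.2, -0.5]
gripper_width: 0.004
```

```bash
python3 - <<'E'
from h import *
c=snap('wrist','w1'); print(c['eye'],c['attitude']); o=ctrl.observe(); print(o['position'],o['eef_rot'],o['joints'])
im=cv2.imread('pics/w1.png'); 
cv2.imwrite('pics/w1b.png',cv2.resize(np.clip(im*1.3,0,255).astype('uint8'),(800,600),interpolation=cv2.INTER_CUBIC))
E
```

```text
[0.54525745 0.02674161 0.38458809] [-0.22933737  0.0007583   0.30095677]
[ 0.56377538 -0.03728292  0.21304823] [-3.14069878e+00 -2.38632921e-04  1.86904183e+00] [ 0.4671122   0.36217484 -0.56869317  1.75065118  0.21657011  1.09258107
  0.12556845]
```

View pics/w1b.png

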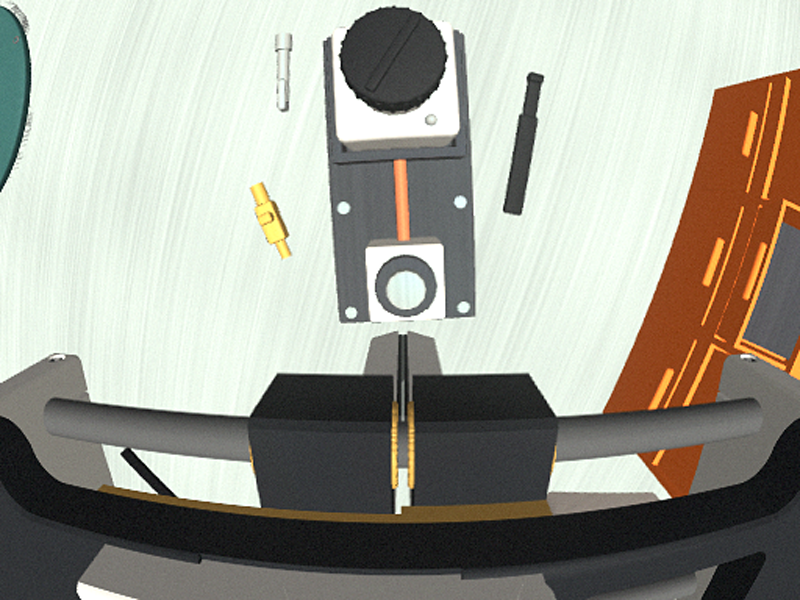

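Wrist view: the button is at (406,287) in 800x600 scale, the cap top is at about (394,52), and the bar runs from (418,14) to (371,90).

```bash
python3 - <<'E'
from h import *
c=load('w1'); W=lambda x,y,z: at(c,(x+.5)/1.5625-.5,(y+.5)/1.5625-.5,z,True)
print('btn',W(406,287,.078))
a=W(418,14,.1475);b=W(371,90,.1475); print('bar',a,b,(a+b)/2,np.linalg.norm(a-b),np.degrees(np.arctan2(*(a-b)[1::-1])))
print('cap rim',(W(341,62,.1445)+W(447,55,.1445))/2)
P=[W(*p,.09) for p in [(338,140),(460,134)]]; e=P[1]-P[0]; print('pot edge',P,np.degrees(np.arctan2(e[1],e[0])))
P=[W(*p,.008) for p in [(340,322),(475,317)]]; e=P[1]-P[0]; print('nest edge',P,np.degrees(np.arctan2(e[1],e[0])))
print('dome',W(431,119,.088))
E
```

```text
btn [ 0.56665687 -0.0346917   0.078     ]
bar [0.52481868 0.11923078 0.1475    ] [0.51452619 0.07160884 0.1475    ] [0.51967244 0.09541981 0.1475    ] 0.048721499209487595 77.80429698281661
cap rim [0.52008371 0.09259904 0.1445    ]
pot edge [array([0.49672558, 0.04561837, 0.09      ]), array([0.56894984, 0.07195394, 0.09      ])] 20.03368405784799
nest edge [array([ 0.52706809, -0.09428583,  0.008     ]), array([ 0.63522024, -0.05611142,  0.008     ])] 19.441475614905706
dome [0.54873911 0.07575094 0.088     ]
```

Call:
{"method": "arm_command", "body": {
  "motion": [
    [0,[1.5,3.5,20],[0,0,0]],
    [0,[0,0,40],[0,0,0]],
    [0,[0,0,40],[0,0,0]],
    [0,[0,0,15],[0,0,0]],
    [0,[0,0,5],[0,0,0]],
    [0,[0,0,0],[0,0,0]],
    [0,[0,0,0],[0,0,0]]
  ]
}}

```text
clock: 3.5
position: [0.5679, -0.0347, 0.0951]
eef_rot: [3.14, 0.001, 1.869]
ft_force: [0.0, 0.1, -0.6]
gripper_width: 0.008
```

```bash
python3 - <<'E'
from h import *
c=snap('wrist','w2'); o=ctrl.observe(); print(o['position'],o['eef_rot'],o['ft_force'])
cv2.imwrite('pics/w2b.png',cv2.resize(np.clip(c['pixels']*1.3,0,255).astype('uint8'),(800,600)))
E
```

```text
[ 0.56786972 -0.0346694   0.09504517] [3.13965161e+00 9.96110227e-04 1.86942977e+00] [ 1.4425637  -0.66879319  0.733732  ]
```

View pics/w2b.png

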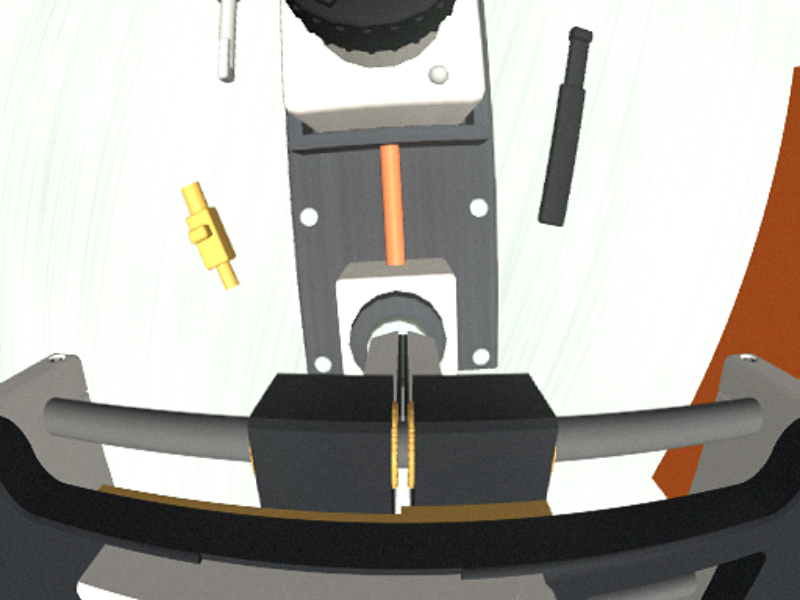

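The fingertips sit over the button, about 1 mm to the right of centre. I'll press now.

Call:
{"method": "arm_command", "body": {
  "motion": [
    [0,[0,-1,4],[0,0,0]],
    [0,[0,0,4],[0,0,0]],
    [0,[0,0,3],[0,0,0]],
    [0,[0,0,2],[0,0,0]],
    [0,[0,0,0],[0,0,0]],
    [0,[0,0,0],[0,0,0]]
  ]
}}

```text
clock: 4.15
position: [0.567, -0.0349, 0.0833]
eef_rot: [3.14, 0.002, 1.87]
ft_force: [-15.2, -1.7, 54.0]
gripper_width: 0.006
```

```bash
python3 - <<'E'
from h import *
c=snap('wrist','w3'); s=snap('scene','s3'); o=ctrl.observe(); print(ctrl.tips_ahead,o['position'],o['eef_rot'],o['ft_force'],o['wrist_torque'])
im=c['pixels'][150:300,190:330]; cv2.imwrite('pics/w3b.png',cv2.resize(np.clip(im*1.3,0,255).astype('uint8'),None,fx=4,fy=4,interpolation=cv2.INTER_CUBIC))
crop('scene0','s3a',215,300,150,240,6);crop('s3','s3b',215,300,150,240,6)
E
```

```text
0.008 [ 0.56705705 -0.03489488  0.08330597] [3.13990506e+00 2.17835760e-03 1.86963736e+00] [-16.68039077  -2.25535952  54.44415264] [-0.46005413  4.07863733 -0.02444999]
```

View pics/w3b.png

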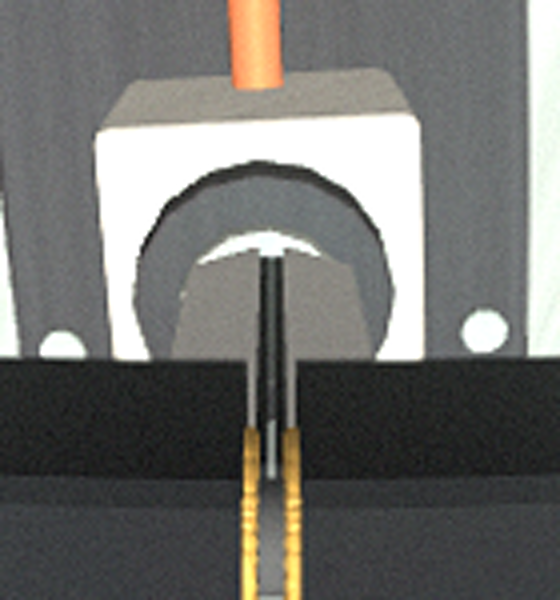

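View pics/s3b.png

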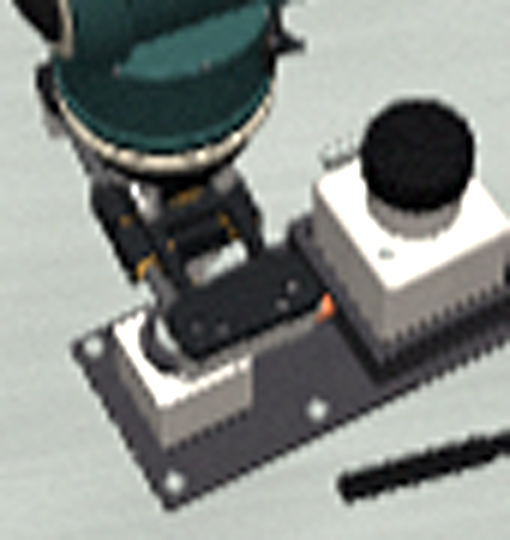

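The tips closed together are about 26 mm wide and catch the housing rim at z≈75 mm, giving 54 N. I'll back off and press with one finger only (12.5 x 16 mm), with the jaws open 40 mm.

Call:
{"method": "arm_command", "body": {
  "motion": [
    [0,[0,0,-10],[0,0,0]],
    [40,[0,0,-10],[0,0,0]],
    [40,[0,25,0],[0,0,0]],
    [40,[0,0,0],[0,0,0]],
    [40,[0,0,0],[0,0,0]],
    [40,[0,0,0],[0,0,0]]
  ]
}}

```text
clock: 4.85
position: [0.5892, -0.0275, 0.1001]
eef_rot: [-3.141, -0.0, 1.87]
ft_force: [-0.3, -0.5, 0.6]
gripper_width: 0.395
```

```bash
python3 - <<'E'
from h import *
c=snap('wrist','w4'); o=ctrl.observe(); print(o['position'],o['eef_rot'],o['ft_force'],o['gripper_width'])
im=c['pixels'][130:320,140:370]; cv2.imwrite('pics/w4b.png',cv2.resize(np.clip(im*1.3,0,255).astype('uint8'),None,fx=3,fy=3,interpolation=cv2.INTER_CUBIC))
E
```

```text
[ 0.58925315 -0.0276255   0.10017732] [-3.14069751e+00 -2.12066851e-04  1.86958219e+00] [ 0.15686129  0.96460736 -0.41568451] 0.4172406473029694
```

View pics/w4b.png

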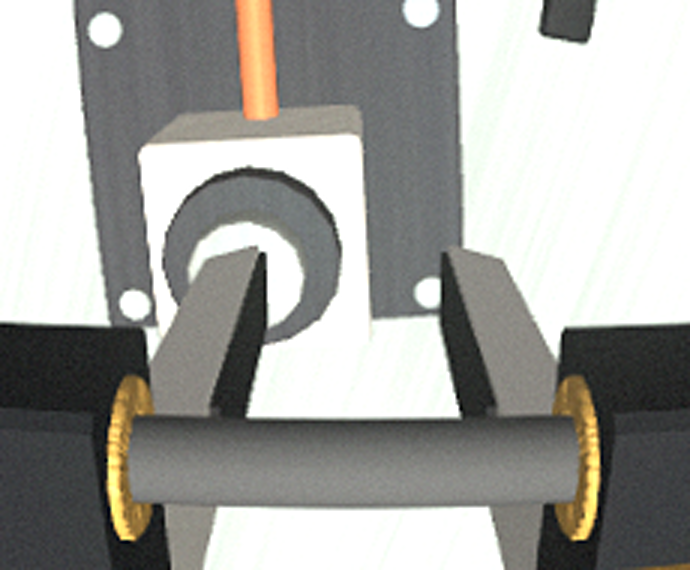

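One finger is over the button: tip centre at about (234,255), button centre at about (245,278), and descending brings them together.

Call:
{"method": "arm_command", "body": {
  "motion": [
    [40,[0,1,10],[0,0,0]],
    [40,[0,0,5],[0,0,0]],
    [40,[0,0,3],[0,0,0]],
    [40,[0,0,2],[0,0,0]],
    [40,[0,0,0],[0,0,0]],
    [40,[0,0,0],[0,0,0]]
  ]
}}

```text
clock: 5.5
position: [0.5915, -0.0272, 0.083]
eef_rot: [3.141, 0.002, 1.87]
ft_force: [-14.5, -2.5, 51.7]
gripper_width: 0.433
```

```bash
python3 - <<'E'
from h import *
c=snap('wrist','w5'); o=ctrl.observe(); print(o['position'],o['eef_rot'],o['ft_force'],o['wrist_torque'],o['gripper_width'])
im=c['pixels'][130:320,140:370]; cv2.imwrite('pics/w5b.png',cv2.resize(np.clip(im*1.1,0,255).astype('uint8'),None,fx=3,fy=3,interpolation=cv2.INTER_CUBIC))
E
```

```text
[ 0.59150437 -0.02725623  0.08294164] [3.14071393e+00 1.82012603e-03 1.86958072e+00] [-15.80033425  -0.25884043  52.11596848] [-0.73456001  4.64340728 -0.02814622] 0.42664799304294326
```

View pics/w5b.png

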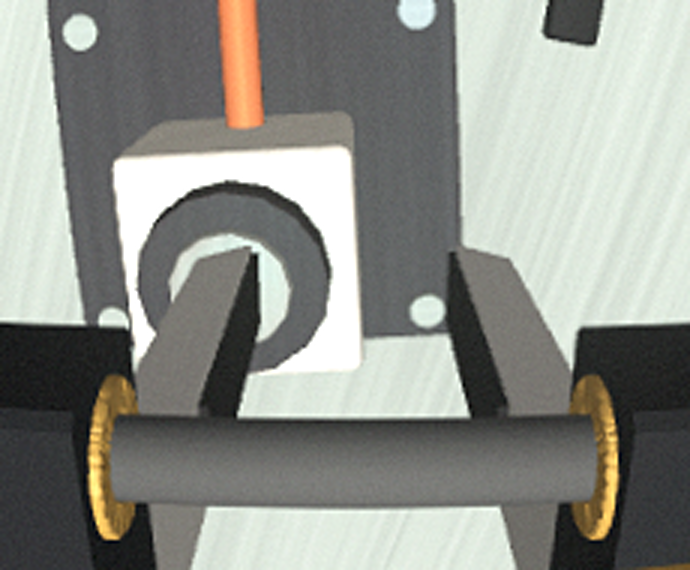

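The button looks sunk and the contact is stiff. I'll tell bottomed-out from housing contact by backing off slowly and reading the force profile.

Call:
{"method": "arm_command", "body": {
  "motion": [
    [40,[0,0,-2],[0,0,0]],
    [40,[0,0,0],[0,0,0]]
  ]
}}

```text
clock: 5.75
position: [0.5912, -0.0273, 0.0836]
eef_rot: [3.141, 0.001, 1.87]
ft_force: [-6.6, -1.6, 27.2]
gripper_width: 0.428
```

Call:
{"method": "arm_command", "body": {
  "motion": [
    [40,[0,0,-2],[0,0,0]],
    [40,[0,0,0],[0,0,0]]
  ]
}}

```text
clock: 5.95
position: [0.5909, -0.0273, 0.0845]
eef_rot: [3.142, 0.0, 1.87]
ft_force: [1.0, -1.7, 4.1]
gripper_width: 0.426
```

Call:
{"method": "arm_command", "body": {
  "motion": [
    [40,[0,0,-1.5],[0,0,0]],
    [40,[0,0,0],[0,0,0]]
  ]
}}

```text
clock: 6.15
position: [0.5909, -0.0273, 0.0859]
eef_rot: [-3.142, 0.0, 1.87]
ft_force: [1.1, -1.4, 3.6]
gripper_width: 0.426
```

Call:
{"method": "arm_command", "body": {
  "motion": [
    [40,[0,0,-1.5],[0,0,0]],
    [40,[0,0,0],[0,0,0]]
  ]
}}

```text
clock: 6.35
position: [0.5909, -0.0272, 0.0875]
eef_rot: [-3.141, 0.0, 1.87]
ft_force: [1.4, -1.6, 3.0]
gripper_width: 0.424
```

Call:
{"method": "arm_command", "body": {
  "motion": [
    [40,[0,0,-2],[0,0,0]],
    [40,[0,0,0],[0,0,0]]
  ]
}}

```text
clock: 6.55
position: [0.5908, -0.0271, 0.0895]
eef_rot: [-3.141, -0.0, 1.87]
ft_force: [1.4, -1.0, 0.8]
gripper_width: 0.425
```

Call:
{"method": "arm_command", "body": {
  "motion": [
    [40,[0,0,-3],[0,0,0]],
    [40,[0,0,0],[0,0,0]]
  ]
}}

```text
clock: 6.75
position: [0.5908, -0.0269, 0.0926]
eef_rot: [-3.142, -0.0, 1.87]
ft_force: [0.5, -0.1, -0.4]
gripper_width: 0.423
```

The force profile fits a fully bottomed button: about 4.5 N of spring just above the hard stop, fading out over roughly 6 mm. The heights are offset about 3 mm. Next I'll go up and over the cap.

Call:
{"method": "arm_command", "body": {
  "motion": [
    [40,[0,0,-40],[0,0,0]],
    [60,[0,0,-40],[0,0,0]],
    [94,[0,0,-30],[0,0,0.13]],
    [94,[0,0,0],[0,0,0.13]],
    [94,[0,0,0],[0,0,0.13]],
    [94,[0,0,0],[0,0,0.13]],
    [94,[0,0,0],[0,0,0.13]]
  ]
}}

```text
clock: 7.45
position: [0.5907, -0.0269, 0.2023]
eef_rot: [-3.141, -0.0, 1.215]
ft_force: [0.6, -0.4, -0.2]
gripper_width: 0.898
```

Call:
{"method": "arm_command", "body": {
  "motion": [
    [94,[30,-37,0],[0,0,0]],
    [94,[30,-37,0],[0,0,0]],
    [94,[29,-36,0],[0,0,0]],
    [94,[0,0,0],[0,0,0]],
    [94,[0,0,0],[0,0,0]]
  ]
}}

```text
clock: 7.95
position: [0.5179, 0.095, 0.2026]
eef_rot: [3.141, 0.0, 1.222]
ft_force: [-0.1, -0.4, -0.4]
gripper_width: 0.999
```

```bash
python3 - <<'E'
from h import *
c=snap('wrist','w6'); o=ctrl.observe(); print(o['position'],o['eef_rot'],o['ft_force'],o['gripper_width'],o['joints'])
cv2.imwrite('pics/w6b.png',cv2.resize(np.clip(c['pixels']*1.5,0,255).astype('uint8'),(800,600)))
t=np.array([.518,.095]); d=t-o['position'][:2]; y=o['eef_rot'][2]
print('tool shift mm',1e3*(d@[np.cos(y),np.sin(y)]),1e3*(d@[np.sin(y),-np.cos(y)]))
E
```

```text
[0.51833327 0.09397913 0.20247518] [3.14150829e+00 1.78850183e-04 1.21981310e+00] [-0.33177442 -0.01546416  0.89581996] 0.9979011273659104 [ 0.18465838  0.28994609 -0.50054465  1.85568858  0.16041681  1.03562289
 -0.73146589]
tool shift mm 0.8440462459690008 -0.6639480365680777
```

View pics/w6b.png

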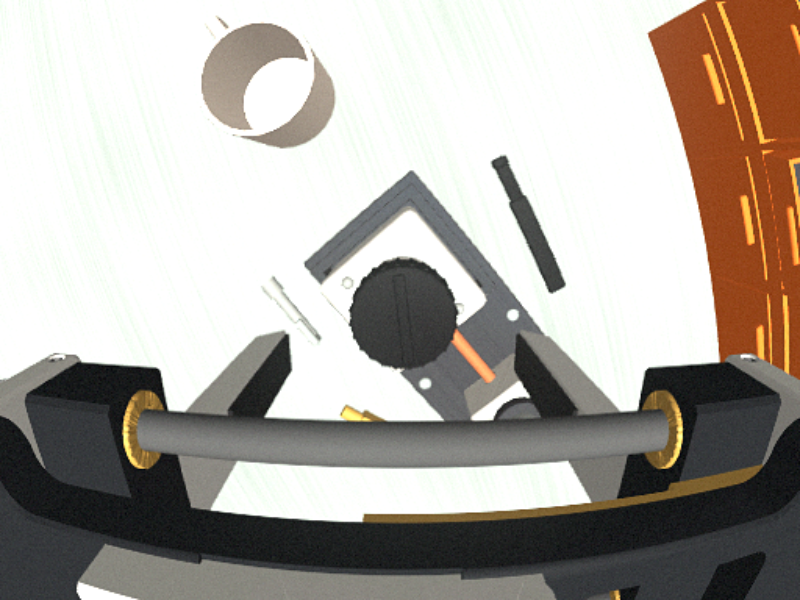

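The cap is centred at (403,313) between the fingers. The bar runs from about (398,276) to (408,364), and the domes are at (348,283) and (460,308).

```bash
python3 - <<'E'
from h import *
c=load('w6'); W=lambda x,y,z: at(c,(x+.5)/1.5625-.5,(y+.5)/1.5625-.5,z,True)
a=W(398,276,.1475);b=W(408,366,.1475); print('bar',(a+b)/2,np.linalg.norm(a-b),np.degrees(np.arctan2(*(a-b)[1::-1])))
print('cap',(W(350,313,.1445)+W(457,313,.1445))/2, (W(403,258,.1445)+W(403,370,.1445))/2)
print('dome',W(348,283,.088),W(460,308,.088))
E
```

```text
bar [0.51839678 0.09423586 0.1475    ] 0.04809292498348944 76.13964878754769
cap [0.51995961 0.09795974 0.1445    ] [0.51920532 0.09664974 0.1445    ]
dome [0.48857766 0.11385701 0.088     ] [0.5499347  0.07420806 0.088     ]
```

Call:
{"method": "arm_command", "body": {
  "motion": [
    [94,[1,0,30],[0,0,0]],
    [94,[0,0,30],[0,0,0]],
    [94,[0,0,15],[0,0,0]],
    [94,[0,0,6],[0,0,0]],
    [94,[0,0,0],[0,0,0]],
    [54,[0,0,0],[0,0,0]],
    [50,[0,0,0],[0,0,0]],
    [50,[0,0,0],[0,0,0]],
    [50,[0,0,0],[0,0,0]],
    [50,[0,0,0],[0,0,0]]
  ]
}}

```text
clock: 9.0
position: [0.5186, 0.0952, 0.1217]
eef_rot: [3.141, -0.0, 1.22]
ft_force: [0.0, 0.1, -0.3]
gripper_width: 0.608
```

Call:
{"method": "arm_command", "body": {
  "motion": [
    [40,[0,0,0],[0,0,0]],
    [40,[0,0,0],[0,0,0]],
    [40,[0,0,0],[0,0,-0.06]],
    [40,[0,0,0],[0,0,-0.08]],
    [40,[0,0,0],[0,0,-0.08]],
    [40,[0,0,0],[0,0,-0.08]],
    [40,[0,0,0],[0,0,0]]
  ]
}}

```text
clock: 9.7
position: [0.5187, 0.0953, 0.1216]
eef_rot: [3.141, -0.0, 1.522]
ft_force: [-1.2, 0.4, 5.0]
gripper_width: 0.589
```

```bash
python3 - <<'E'
from h import *
c=snap('wrist','w7'); o=ctrl.observe(); print(o['position'],o['eef_rot'],o['ft_force'],o['wrist_torque'],o['gripper_width'])
cv2.imwrite('pics/w7b.png',cv2.resize(np.clip(c['pixels'][100:330,130:400]*1.5,0,255).astype('uint8'),None,fx=2.6,fy=2.6,interpolation=cv2.INTER_CUBIC))
E
```

```text
[0.51869163 0.09534183 0.12164683] [ 3.14138202e+00 -3.09246661e-04  1.51969971e+00] [-1.79362131 -0.09051932  4.25629261] [0.02291156 0.20547448 0.11920702] 0.5893126297520962
```

View pics/w7b.png

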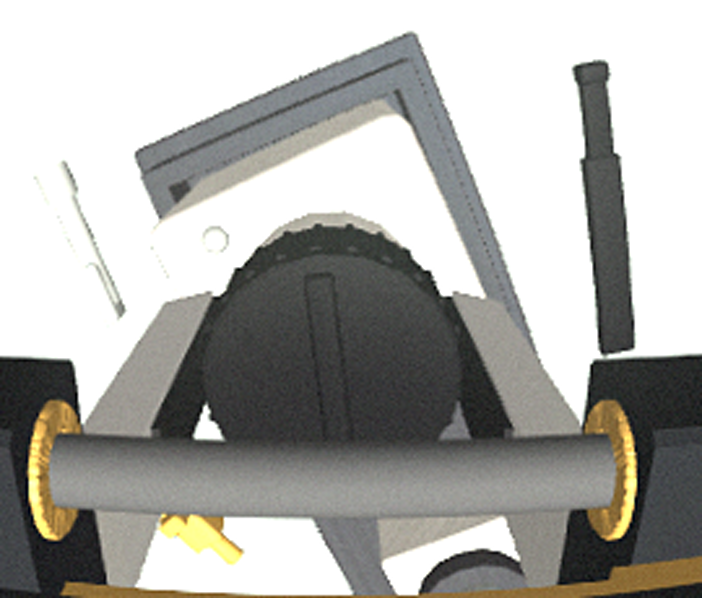

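The bar kept its angle to the fingers, so the cap turned 17° without slipping. I'll continue to about 71°.

Call:
{"method": "arm_command", "body": {
  "motion": [
    [40,[0,0,0],[0,0,-0.1]],
    [40,[0,0,0],[0,0,-0.1]],
    [40,[0,0,0],[0,0,-0.1]],
    [40,[0,0,0],[0,0,-0.1]],
    [40,[0,0,0],[0,0,-0.1]],
    [40,[0,0,0],[0,0,-0.1]],
    [40,[0,0,0],[0,0,-0.1]],
    [40,[0,0,0],[0,0,-0.1]],
    [40,[0,0,0],[0,0,-0.08]],
    [40,[0,0,0],[0,0,-0.06]]
  ]
}}

```text
clock: 10.75
position: [0.5196, 0.0957, 0.1225]
eef_rot: [3.14, 0.001, 2.462]
ft_force: [-1.5, 1.1, 15.7]
gripper_width: 0.593
```

Call:
{"method": "arm_command", "body": {
  "motion": [
    [40,[0,0,0],[0,0,0]],
    [40,[0,0,0],[0,0,0]]
  ]
}}

```text
clock: 10.95
position: [0.5196, 0.0958, 0.1225]
eef_rot: [3.14, 0.001, 2.459]
ft_force: [-0.7, -0.4, 17.4]
gripper_width: 0.595
```

```bash
python3 - <<'E'
from h import *
c=snap('wrist','w8'); o=ctrl.observe(); print(o['position'],o['eef_rot'],o['ft_force'],o['wrist_torque'],o['gripper_width'])
cv2.imwrite('pics/w8b.png',cv2.resize(np.clip(c['pixels'][100:330,130:400]*1.5,0,255).astype('uint8'),None,fx=2.6,fy=2.6,interpolation=cv2.INTER_CUBIC))
E
```

```text
[0.51962266 0.09577734 0.12254872] [3.13961796e+00 1.46768862e-03 2.45889121e+00] [-0.91132604  0.23984891 17.31104306] [0.12172643 0.15954624 0.06150303] 0.5886066031719641
```

View pics/w8b.png

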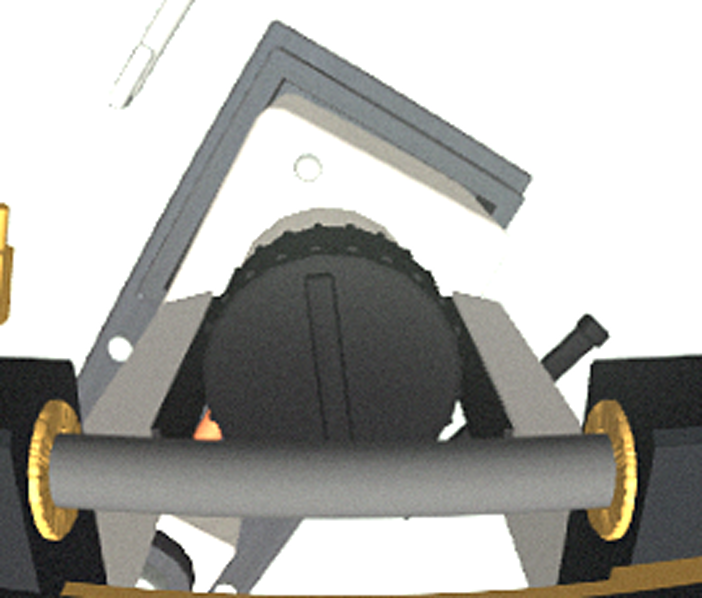

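The bar now points straight at the dome (307,167), torque is low, and the arm carries 17 N of seal push, so the cap is free. I'll lift gently first.

Call:
{"method": "arm_command", "body": {
  "motion": [
    [40,[0,0,-2],[0,0,0]],
    [40,[0,0,-2],[0,0,0]],
    [40,[0,0,-2],[0,0,0]],
    [40,[0,0,0],[0,0,0]]
  ]
}}

```text
clock: 11.4
position: [0.5184, 0.0951, 0.1274]
eef_rot: [-3.141, -0.0, 2.459]
ft_force: [0.5, -0.2, -1.6]
gripper_width: 0.594
```

The load is only about −1 N, which is the cap's weight, so the pot is not lifting.

Call:
{"method": "arm_command", "body": {
  "motion": [
    [40,[0,0,-3],[0,0,0]],
    [40,[0,0,-3],[0,0,0]],
    [40,[0,0,-4],[0,0,0]],
    [40,[0,0,-4],[0,0,0]]
  ]
}}

```text
clock: 11.8
position: [0.5186, 0.0952, 0.1418]
eef_rot: [3.142, -0.0, 2.46]
ft_force: [0.6, 0.2, -0.4]
gripper_width: 0.592
```

Call:
{"method": "arm_command", "body": {
  "motion": [
    [40,[0,0,-6],[0,0,0]],
    [40,[0,0,-8],[0,0,0]],
    [40,[0,0,-8],[0,0,0]],
    [40,[0,0,-4],[0,0,0]],
    [40,[0,0,0],[0,0,0]],
    [40,[0,0,0],[0,0,0]],
    [40,[0,0,0],[0,0,0]]
  ]
}}

```text
clock: 12.5
position: [0.5184, 0.0952, 0.1672]
eef_rot: [-3.141, -0.0, 2.46]
ft_force: [1.1, 0.5, -1.6]
gripper_width: 0.592
```

```bash
python3 - <<'E'
from h import *
c=snap('wrist','w9'); s=snap('scene','s9'); o=ctrl.observe(); print(o['clock'],o['position'],o['eef_rot'],o['ft_force'],o['wrist_torque'],o['gripper_width'])
cv2.imwrite('pics/w9b.png',cv2.resize(np.clip(c['pixels'][100:330,130:400]*1.5,0,255).astype('uint8'),None,fx=2.6,fy=2.6,interpolation=cv2.INTER_CUBIC))
crop('s9','s9b',210,330,150,250,6)
E
```

```text
12.6 [0.51838717 0.09522622 0.1671733 ] [-3.14127063e+00 -4.83034013e-04  2.45986286e+00] [ 0.38619599 -0.34740638 -1.25535832] [ 0.04560219 -0.16261347 -0.00322343] 0.5896249825978375
```

View pics/w9b.png

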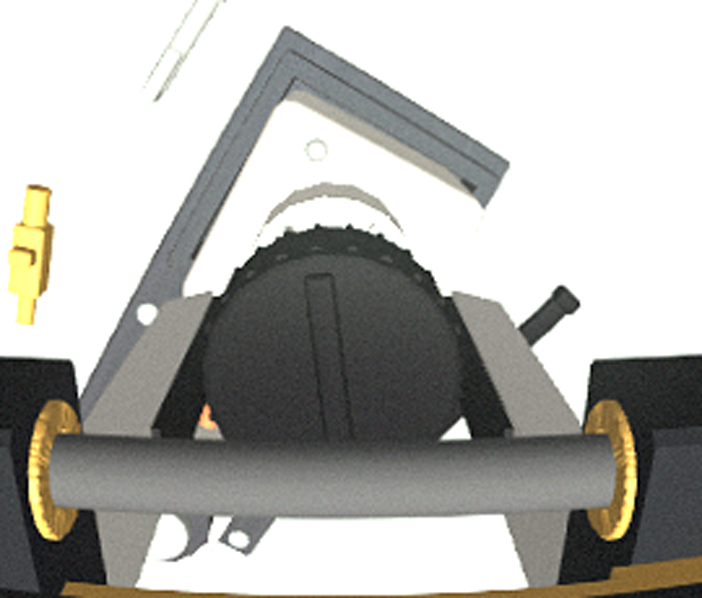

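View pics/s9b.png

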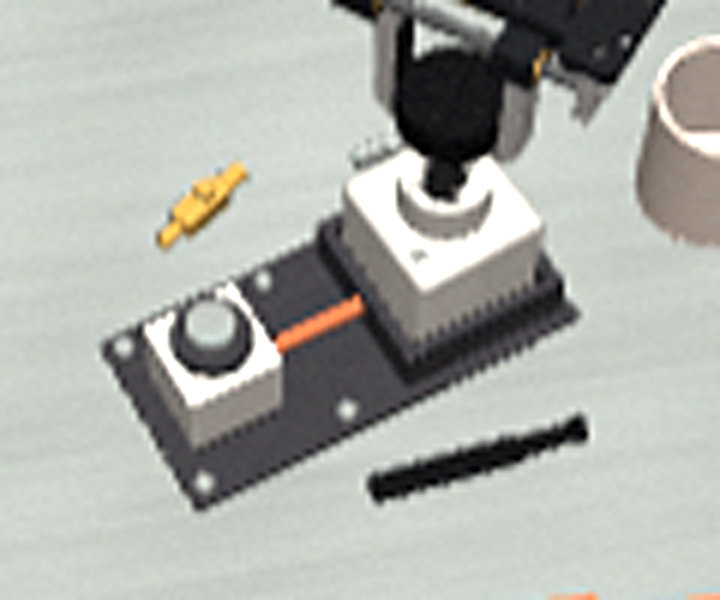

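The scene view shows the cap (450,105) held about 45 mm above the open mouth (447,190). The pot is seated exactly as before, the button is up (213,322), and the connector, lever and mug in view have not moved.

```bash
python3 -c "
from station import ctrl
print(ctrl.hand_in())"
```

```text
the job is handed in; nothing more can be done
None
```

I pressed the bleed button, unscrewed the cap by about 71° anticlockwise and lifted it straight off. I handed in at about 12.6 s, still holding the cap.

**Last checks:**
- **Cap:** it is level, centred over the mouth to within about 2 mm, and about 45 mm clear. The bar points at the domes. The wrist carries only about 1 N, the cap's own weight.
- **Pot and button:** in the scene picture the pot is seated as before and the button is up.
- **Bystanders:** those in the last pictures are where they were. The spare jar and second lever were not in the final crops, but the arm never went near them.

**What disagreed:**
- **First press:** with the jaws closed it met a hard stop at 54 N. The tips came to rest about 3 mm higher than the given button height suggests. I thought the fingers had caught the button housing, so I pressed again with one finger.
- **Second press:** it stopped at the same height (52 N). Backing off, the force dropped to about 4 N just above the stop and faded out over about 5 mm, close to the button's 6 mm travel. So the button very likely bottomed out, and the 3 mm is probably a height offset I could not explain. The joint value itself could not be read.
- **Forces:** those presses went through the fingertips at over 50 N, below the 120 N wrist limit. They would break the 40 N limit only if the fingers count as the gripper's body.

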